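# Line up the drying pots against the battens

### The arm

A 7-joint arm with a two-finger parallel gripper is mounted at the origin on the work surface. World frame = base frame: x ahead of the robot, y to its left, z up, the work surface at z = 0. Lengths are in mm, angles in rad, forces in N, time in s.
With the tool pointing down it reaches from about 425 to 950 mm from the base axis. Payload 4.7 kg.
Tool frame: the origin (TCP) lies at the centre of the arm's flange, where the gripper is bolted on; the fingertips stand 182 mm ahead of it and the grasp point (between the pads) lies 164 mm ahead of it (arm.nose_length is the distance from the TCP to the fingertips, in mm); z points along the fingers, y is the direction in which the jaws open and shut (so a half turn about z gives the same grasp; the last joint's range is limited). The gripper opens to 87 mm and grips with 3 to 60 N. Pads are 19 mm wide; open, the fingers measure 117 mm over their backs; the gripper's body (75 mm by 190 mm) begins 51 mm behind the grasp point.
Start: joints at [-0.029, 0.469, -0.049, 1.532, 0.024, 1.141, -0.082], TCP at [675.004, 0.039, 404.773] pointing down, gripper open.
Joint ranges: [-2.59, 2.59], [-0.33, 1.99], [-1.39, 1.29], [0.1, 2.45], [-1.04, 4.18], [0.21, 1.99], [-2.66, 2.66]. Speed limits (rad/s): [2.57, 2.57, 3.14, 3.14, 3.14, 3.14, 3.14].

### API

Orientations are given as a unit quaternion [w, x, y, z].
In Python, from plant import arm, optics gives the robot as it stands. The module is installed in compiled form; this text tells all that it offers.
- The arm moves only by the tool send_rows, never from a script. Its argument "rows" is a list of rows, each an object with "travel": the shift along the tool's x, y, z in cm, a list of three; "rot": the turn, a rotation vector about the tool's x, y, z in rad, a list of three; "jaw": the finger opening in cm, from 0 to 8.7. A call has 1 to 8 rows; each row shifts and turns the commanded pose from where the row before left it, along the tool's axes as they then stand; what a row does not reach is not made up. A row lasts 1/8 s, in which the tool goes at most 62.5 mm and 10.7 degrees, less where a joint would pass 70% of its speed; a pose out of reach is approached as far as the arm can. A call with a gripper value outside its range is refused whole. The fingers move at their own pace and stop on an object; "squeeze" is the grip in N (left out, the last holds). Time passes only in rows, so rows that do not move let the fingers close. It gives the time, the measured TCP pose, the force and the opening at its end, in the units of the state.
- arm.get_state(): the state, without advancing time (a new reading comes with each control period).
- optics.get_image(name): name is "scene" or "side" or "wrist"; returns a dict with "img" (420x560x3 uint8, blue, green, red), "K" (3x3 intrinsics, pixels), "R" (3x3) and "t" (3): a world point X has camera coordinates R X + t. Camera axes: x right, y down, z forward; pixel columns grow to the right and rows downward; lengths in mm; the calibration is good to about 2 mm. A picture is of the moment at which its call begins. There is no depth.
- arm.hand_in(): hands the job in, once; it reports no verdict.
The state is a dict: "clock": time; "joint_positions": joint angles; "joint_velocities": joint speeds; "joint_torque": joint torques, N m; "ee_pos": TCP position; "ee_rot": TCP orientation; "ft_force": force on the tool from outside, world axes, zero at the start; "wrist_torque": the same for the moment, N m; "grip_width": opening from 0.0 (shut) to 1.0 (fully open).
Only numpy, scipy, OpenCV 4.12 (cv2) and the standard library are available. Lean on these libraries where they do the work, as an engineer would, in place of code of your own. Each camera call takes 0.05 s, during which the arm holds its last target. There are 200 camera calls.

### The job

Push the small deep pot along the table into the inner corner of the wooden L-shaped stop, so that it touches both battens, and push the wide shallow dish up beside it, so that the dish touches the long batten and the pot. Only slide the two on the table, never lift or tip them, and leave the jar, the cup and the brush where they are.

Things in the scene. Friction and masses are not known exactly. Their poses are not given: they have to be found in the camera images.
- fence: L-shaped stop of two wooden battens, 22 mm thick and 45 mm high, fixed to the table. Origin: the inner corner, at table height, where the two inner faces meet. The long batten's inner face is the plane x = 0 of this frame and runs from the corner 300 mm along -y; the short end batten's inner face is the plane y = 0 and runs from the corner 85 mm along -x. The free table in the L is at x < 0, y < 0; z is up. Its position and yaw vary (yaw about -0.1 to 0.3 rad).
- pot: small deep round pot of plain fired clay, open at the top, loose, about 0.25 to 0.5 kg: outer diameter 104 mm, height 60 mm, its side upright above 15 mm and narrowing below that to a foot 90 mm across; wall 6 mm (mouth 92 mm across), inner floor 8 mm above its underside. Origin: centre of the underside; z up. Fingertips can push it from outside or, put down into it, from inside.
- dish: wide shallow round dish of the same clay, open at the top, loose, about 0.3 to 0.65 kg: outer diameter 150 mm, height 40 mm, its side upright above 20 mm and narrowing below that to a foot 116 mm across; wall 6 mm (mouth 138 mm across), inner floor 8 mm above its underside. Origin: centre of the underside; z up. Pushed from outside or, with the fingertips put down into it, from inside.
- jar: small clay jar with a lid and a knob, 68 mm across, 70 mm high, standing to the left of the work; to be left alone. Origin: centre of the underside.
- cup: steel cup, 72 mm across, 75 mm high, standing to the right of the work; to be left alone. Origin: centre of the underside.
- brush: flat brush with a wooden handle, 200 mm long, 42 mm wide and 20 mm high, lying on the table to the right of the work, beyond the cup; to be left alone. Origin: the middle of its underside; x points along it to the bristles.
Not all that is in view belongs to the job. What is shaped like the pot but blue or red is not meant.

How it is judged (in metres and radians):
At the end, for the whole second after the job is handed in: The pot stands in the corner with its side within 6 mm of both battens; the dish stands beside it with its side within 6 mm of the long batten and within 6 mm of the pot; both flat on the table and at rest (x of pot in the frame of fence between -0.058 and -0.04 m and y of pot in the frame of fence between -0.058 and -0.04 m and x of dish in the frame of fence between -0.081 and -0.06 m and y of dish in the frame of fence below -0.1 m and horizontal distance between pot and dish below 0.133 m and height (world z) of each of pot, dish below 0.006 m and angle between each of pot, dish's own z axis and vertical below 0.08 rad and linear speed of each of pot, dish below 0.01 m/s and angular speed of each of pot, dish below 0.1 rad/s); the robot touches nothing.
It fails at once if the pot is lifted off the table or tipped up (height (world z) of pot above 0.015 m or angle between pot's own z axis and vertical above 0.25 rad).
It fails at once if the dish is lifted off the table or tipped up (height (world z) of dish above 0.015 m or angle between dish's own z axis and vertical above 0.25 rad).
It fails at once if the lidded jar is moved from its place (distance of jar from where it was at the start of the episode above 0.03 m).
It fails at once if the steel cup is moved from its place (distance of cup from where it was at the start of the episode above 0.03 m).
It fails at once if the brush is moved from its place (distance of brush from where it was at the start of the episode above 0.03 m).
It also fails if it takes over 72 s, if anything falls off the work surface, if the arm or the gripper's body presses on something with over 40 N, if the wrist force passes 120 N, or if a joint passes its speed limit or range.

## Working session

There is one attempt and no reset: what is moved stays moved. The work goes in short steps, Python scripts to look and compute and a tool call to move; the robot and the scene stay as the last step left them, time stands still between calls to the robot, and variables do not carry over. Pictures are saved under pics/ and viewed, about 8 in all and at most 12, crops included, and the job is handed in when it is done.

Besides the shell and the picture viewer there is one more tool, called after "Request:" as name(argument=value, ...), one argument or row to a line, values as JSON. send_rows: Moves the arm, as the interface text tells. Its arguments: {"type":"object","properties":{"rows":{"type":"array"},"squeeze":{"type":"number"}},"required":["rows"]}

```bash
mkdir -p pics; cat > h.py <<'E'
import numpy as np, cv2
from plant import arm, optics
def ray(c,u,v,z):
    d=c["R"].T@np.linalg.inv(c["K"])@np.array([u,v,1.]); o=-c["R"].T@c["t"]
    return o+d*(z-o[2])/d[2]
def proj(c,X):
    p=c["K"]@(c["R"]@np.asarray(X,float)+c["t"]); return p[:2]/p[2]
E
python3 - <<'E'
from h import *
import pickle
for n in ("scene","side","wrist"):
    c=optics.get_image(n); c["R"]=np.array(c["R"]);c["t"]=np.array(c["t"]);c["K"]=np.array(c["K"])
    pickle.dump(c,open(n+"0.pkl","wb")); cv2.imwrite(f"pics/{n}0.png",c["img"])
    print(n,-c["R"].T@c["t"])
s=arm.get_state();print(s["ee_pos"],s["ee_rot"],s["clock"],s["grip_width"])
E
```

```text
scene [1079.70910078  575.16793525  717.82241333]
side [-443.72600494  841.5377834   894.91694128]
wrist [674.73552526  78.07740411 383.82236755]
[ 6.74833443e+02 -8.51273339e-03  4.03938811e+02] [-4.97533292e-04  7.07128833e-01  7.07084335e-01 -5.55709816e-04] 0.15 1.0002499251814885
```

View pics/scene0.png

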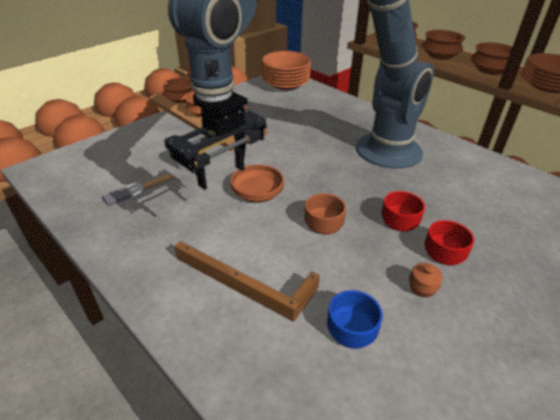

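View pics/side0.png

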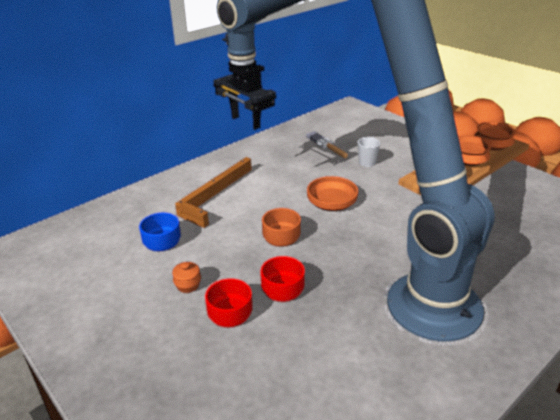

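The scene view shows the pot at about (325,213), the dish at (257,183), the jar at (425,279), and the L-fence from (180,248) via (297,312) to (318,278). The side view shows the same things, plus the cup at (369,151) and the brush at (327,145). Next I measure by masks.

```bash
cat >> h.py <<'E'
from scipy.optimize import least_squares
def mask(im):
    h=cv2.cvtColor(im,cv2.COLOR_BGR2HSV)
    return cv2.inRange(h,(4,90,40),(18,255,255))
def blob(c,u,v):
    n,l,s,_=cv2.connectedComponentsWithStats(mask(c["img"]))
    k=l[int(v),int(u)]
    if not k:
        y,x=np.nonzero(l); i=np.argmin((x-u)**2+(y-v)**2); k=l[y[i],x[i]]
    return (l==k).astype(np.uint8),s[k]
def rim(c,u,v,z,r):
    m,s=blob(c,u,v)
    xs=np.arange(s[0]+2,s[0]+s[2]-2); pts=[]
    for x in xs: pts.append((x,np.nonzero(m[:,x])[0][0]-0.5))
    P=np.array([ray(c,x,y,z)[:2] for x,y in pts])
    f=lambda p:np.hypot(*(P-p).T)-r
    r0=least_squares(f,P.mean(0)-np.array([0,0]),loss="soft_l1",f_scale=1.5)
    # init on the near side of camera too
    o=(-c["R"].T@c["t"])[:2]; d=o-P.mean(0); d/=np.linalg.norm(d)
    r1=least_squares(f,P.mean(0)+d*r*.6,loss="soft_l1",f_scale=1.5)
    return r1.x.round(1),np.abs(f(r1.x)).mean().round(2),s[:5].tolist()
E
python3 - <<'E'
from h import *
import pickle
L=lambda n:pickle.load(open(n+"0.pkl","rb"))
S,D=L("scene"),L("side")
for n,a,b,z,r in (("pot",(325,220),(281,235),60,52),("dish",(257,190),(332,200),40,75),("jar",(425,283),(187,280),40,34)):
    print(n,rim(S,*a,z,r),rim(D,*b,z,r))
A=cv2.resize(S["img"][235:320,170:330],None,fx=4.9,fy=3.5*1,interpolation=cv2.INTER_CUBIC)
A=cv2.resize(S["img"][235:320,170:330],None,fx=3.5,fy=3.5,interpolation=cv2.INTER_CUBIC)
B=cv2.resize(D["img"][150:235,165:325],None,fx=3.5,fy=3.5,interpolation=cv2.INTER_CUBIC)
cv2.imwrite("pics/fence.png",np.vstack([A,B]))
print("cup",ray(D,369,141,75))
print("brush",ray(D,310,135,20),ray(D,347,157,20))
E
```

```text
pot (array([430.5,  88.8]), np.float64(1.06), [305, 193, 41, 41, 1390]) (array([428.5,  89.5]), np.float64(0.88), [262, 208, 39, 39, 1286])
dish (array([ 460.9, -134.3]), np.float64(1.43), [230, 165, 54, 37, 1590]) (array([ 458.5, -135.8]), np.float64(1.18), [307, 176, 52, 35, 1447])
jar (array([429. , 380.5]), np.float64(0.87), [409, 263, 34, 34, 880]) (array([446. , 379.6]), np.float64(0.77), [172, 262, 29, 31, 722])
cup [ 539.54255328 -389.19265389   75.        ]
brush [ 777.15183006 -354.95931613   20.        ] [ 580.89199871 -333.94922893   20.        ]
```

View pics/fence.png

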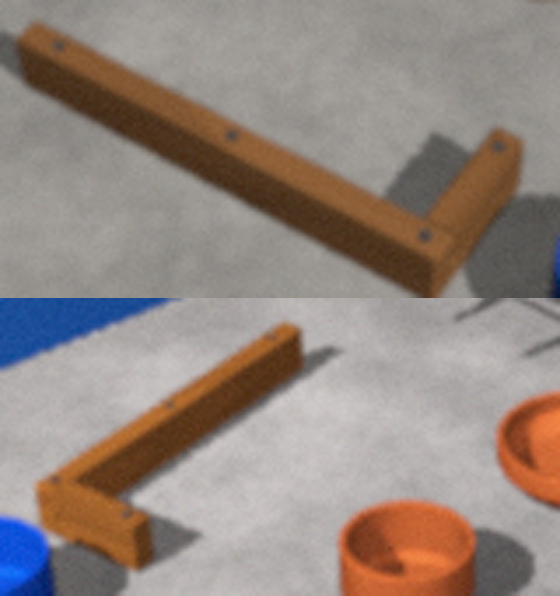

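The crop shows the inner top edges: scene crop (42,22)->(428,216)->(497,127), side crop (298,332)->(77,487)->(150,517). I'll fit the edges from the masks and cross-check across the views.

```bash
python3 - <<'E'
from h import *
import pickle
L=lambda n:pickle.load(open(n+"0.pkl","rb"))
S,D=L("scene"),L("side")
def line(P):
    vx,vy,x,y=cv2.fitLine(np.float32(P),cv2.DIST_HUBER,0,.01,.01).ravel(); return np.array([x,y]),np.array([vx,vy])
m,s=blob(S,240,275); print(s)
lo=[ray(S,x,np.nonzero(m[:,x])[0][0]-.5,45)[:2] for x in range(188,286)]
sh=[ray(S,np.nonzero(m[y])[0][np.nonzero(m[y])[0]>285][0]-.5,y,45)[:2] for y in range(277,292)]
a,u=line(lo); b,w=line(sh)
print("yaw long",np.degrees(np.arctan2(u[1],u[0])),"short",np.degrees(np.arctan2(w[1],w[0])))
t=np.linalg.solve(np.c_[u,-w],b-a); print("corner",a+t[0]*u)
print("res",np.abs(np.cross(np.array(lo)-a,u)).mean(),np.abs(np.cross(np.array(sh)-b,w)).mean())
# side: upper silhouette=outer long edge
m,s=blob(D,190,213); print(s)
lo=[ray(D,x,np.nonzero(m[:,x])[0][0]-.5,45)[:2] for x in range(182,244)]
a,u=line(lo); print("side outer long pt",a,"yaw",np.degrees(np.arctan2(u[1],u[0])))
for n,c,o,pts in (("S",S,(170,235,0),[(42,22),(428,216),(497,127)]),("D",D,(165,150,297.5),[(298,332),(77,487),(150,517)])):
    for x,y in pts: print(n,ray(c,o[0]+x/3.5-.4,o[1]+(y-o[2])/3.5-.4,45)[:2])
E
```

```text
[ 175  242  144   79 2967]
yaw long -76.81723 short 10.98324
corner [689.9358  218.56747]
res 0.6428802701190285 0.38191468295878805
[ 175  157   77   71 1641]
side outer long pt [739.53345  90.09009] yaw -77.1992
S [754.34084711 -68.00316138]
S [685.53225913 220.51894395]
S [606.11975431 202.58836035]
D [751.34454775 -63.32489216]
D [676.59690653 223.2551582 ]
D [602.34285114 204.17026298]<stdin>:13: DeprecationWarning: Arrays of 2-dimensional vectors are deprecated. Use arrays of 3-dimensional vectors instead. (deprecated in NumPy 2.0)
```

Request:
send_rows(
  rows=[
    {"travel": [1.5, -4, 1.5], "rot": [0, 0, 0], "jaw": 0},
    {"travel": [1.5, -4, 1.5], "rot": [0, 0, 0], "jaw": 0},
    {"travel": [1.5, -4, 1.5], "rot": [0, 0, 0], "jaw": 0},
    {"travel": [1.5, -4, 1.5], "rot": [0, 0, 0], "jaw": 0},
    {"travel": [1.5, -4, 1.5], "rot": [0, 0, 0], "jaw": 0},
    {"travel": [1.5, -4, 1.5], "rot": [0, 0, 0], "jaw": 0},
    {"travel": [0, 0, 1], "rot": [0, 0, 0], "jaw": 0},
    {"travel": [0, 0, 0], "rot": [0, 0, 0], "jaw": 0},
  ],
)

```text
clock: 1.15
ee_pos: [435.4, 89.9, 304.5]
ee_rot: [0.0, 0.707, 0.707, -0.0]
ft_force: [0.5, -0.3, 0.8]
grip_width: 0.174
```

```bash
python3 - <<'E'
from h import *
S=optics.get_image("scene");W=optics.get_image("wrist")
A=cv2.resize(S["img"][100:320,90:460],(560,333)); 
cv2.imwrite("pics/a.png",np.hstack([cv2.resize(W["img"],(400,300)),cv2.resize(S["img"][130:300,200:427],(400,300),interpolation=cv2.INTER_CUBIC)]))
for n in ("scene","side"):
    c=optics.get_image(n); print(n,proj(c,[435.4,89.9,304.5-182]))
s=arm.get_state();print(s["ee_pos"],s["grip_width"],proj(W,[429.5,89,60]))
E
```

```text
scene [326.33151928 186.53185075]
side [278.52607422 197.87361274]
[436.09373544  89.74622766 305.19086209] 0.030261041775525556 [262.98337952 224.0782554 ]
```

View pics/a.png

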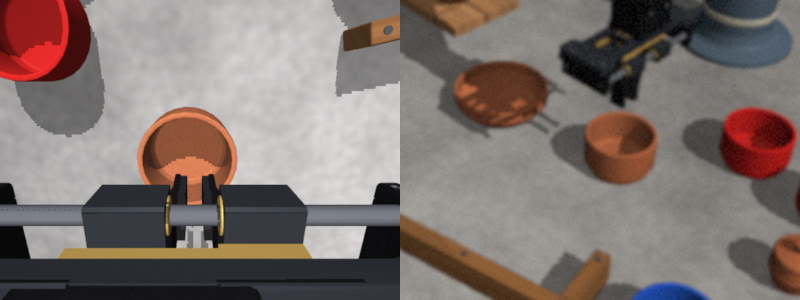

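The wrist view shows the pot rim centred near (262,222) in full-size pixels, which agrees with the projected estimate, and the shut fingers are above the mouth. I descend to about 16 mm tip height.

Request:
send_rows(
  rows=[
    {"travel": [0, 0, 3], "rot": [0, 0, 0], "jaw": 0},
    {"travel": [0, 0, 3], "rot": [0, 0, 0], "jaw": 0},
    {"travel": [0, 0, 2.5], "rot": [0, 0, 0], "jaw": 0},
    {"travel": [0, 0, 2.2], "rot": [0, 0, 0], "jaw": 0},
    {"travel": [0, 0, 0], "rot": [0, 0, 0], "jaw": 0},
    {"travel": [0, 0, 0], "rot": [0, 0, 0], "jaw": 0},
  ],
)

```text
clock: 2.1
ee_pos: [435.7, 90.1, 198.4]
ee_rot: [0.0, 0.707, 0.707, 0.001]
ft_force: [-0.4, -0.4, 0.3]
grip_width: 0.006
```

Request:
send_rows(
  rows=[
    {"travel": [0.4, 1.4, 0], "rot": [0, 0, 0], "jaw": 0},
    {"travel": [0.5, 1.6, 0], "rot": [0, 0, 0], "jaw": 0},
    {"travel": [0.5, 1.6, 0], "rot": [0, 0, 0], "jaw": 0},
    {"travel": [0.5, 1.6, 0], "rot": [0, 0, 0], "jaw": 0},
    {"travel": [0.5, 1.6, 0], "rot": [0, 0, 0], "jaw": 0},
    {"travel": [0.5, 1.6, 0], "rot": [0, 0, 0], "jaw": 0},
    {"travel": [0.5, 1.6, 0], "rot": [0, 0, 0], "jaw": 0},
    {"travel": [0.5, 1.6, 0], "rot": [0, 0, 0], "jaw": 0},
  ],
)

```text
clock: 3.1
ee_pos: [562.1, 129.5, 197.8]
ee_rot: [-0.0, 0.707, 0.707, -0.0]
ft_force: [-2.1, -0.6, 2.8]
grip_width: 0.004
```

```bash
cat > look.py <<'E'
from h import *
C=np.array([687,220]);ex=np.array([.974,.225]);ey=np.array([-.225,.974])
for n in ("scene","side"):
    c=optics.get_image(n)
    for k,z,r,g in (("pot",60,52,None),("dish",40,75,None)):
        pass
    m=mask(c["img"]);nn,l,s,cc=cv2.connectedComponentsWithStats(m)
    for i in range(1,nn):
        if 500<s[i,4]<6000:
            P=ray(c,*cc[i],30)[:2]
            if 380<P[0]<800 and -250<P[1]<330: print(n,cc[i].round(),s[i].tolist(),P.round(),[float(((P-C)@e).round()) for e in(ex,ey)])
s=arm.get_state();print(s["clock"],np.round(s["ee_pos"],1),np.round(s["ft_force"],1),np.round((s["ee_pos"][:2]-C)@np.c_[ex,ey],1))
E
python3 look.py
```

```text
scene [257. 182.] [231, 164, 53, 38, 1588] [ 462. -133.] [-299.0, -293.0]
scene [315. 247.] [292, 224, 40, 38, 801] [535. 150.] [-164.0, -34.0]
scene [251. 283.] [175, 242, 144, 79, 2976] [714. 126.] [5.0, -98.0]
side [332. 192.] [306, 176, 53, 35, 1473] [ 456. -133.] [-305.0, -292.0]
side [195. 205.] [175, 183, 43, 45, 978] [672. 199.] [-19.0, -17.0]
side [244. 220.] [225, 202, 38, 33, 816] [523. 141.] [-178.0, -40.0]
3.2 [563.2 129.9 198. ] [-0.1 -0.9  0.2] [-140.8  -59.9]
```

Request:
send_rows(
  rows=[
    {"travel": [0.5, 1.6, 0], "rot": [0, 0, 0], "jaw": 0},
    {"travel": [0.5, 1.6, 0], "rot": [0, 0, 0], "jaw": 0},
    {"travel": [0.5, 1.6, 0], "rot": [0, 0, 0], "jaw": 0},
    {"travel": [0.5, 1.6, 0], "rot": [0, 0, 0], "jaw": 0},
    {"travel": [0.4, 1.6, 0], "rot": [0, 0, 0], "jaw": 0},
    {"travel": [0.4, 1.3, 0], "rot": [0, 0, 0], "jaw": 0},
    {"travel": [0, 0, 0], "rot": [0, 0, 0], "jaw": 0},
  ],
)

```text
clock: 4.08
ee_pos: [654.8, 157.4, 197.8]
ee_rot: [0.0, 0.707, 0.707, 0.001]
ft_force: [0.4, 0.6, 0.2]
grip_width: 0.006
```

```bash
python3 look.py; python3 - <<'E'
from h import *
S=optics.get_image("scene")["img"];D=optics.get_image("side")["img"];W=optics.get_image("wrist")["img"]
r=lambda i:cv2.resize(i,(400,300),interpolation=cv2.INTER_CUBIC)
cv2.imwrite("pics/b.png",np.hstack([r(S[200:320,230:390]),r(W)]))
E
```

```text
scene [247. 185.] [230, 165, 35, 37, 905] [ 488. -143.] [-275.0, -309.0]
scene [259. 281.] [175, 242, 144, 79, 3725] [698. 137.] [-8.0, -84.0]
side [332. 193.] [307, 176, 52, 35, 1446] [ 455. -133.] [-306.0, -291.0]
side [205. 209.] [175, 185, 61, 43, 1445] [640. 189.] [-53.0, -20.0]
4.175 [653.9 157.1 197.7] [-0.7  0.5 -0.5] [-46.4 -53.8]
```

View pics/b.png

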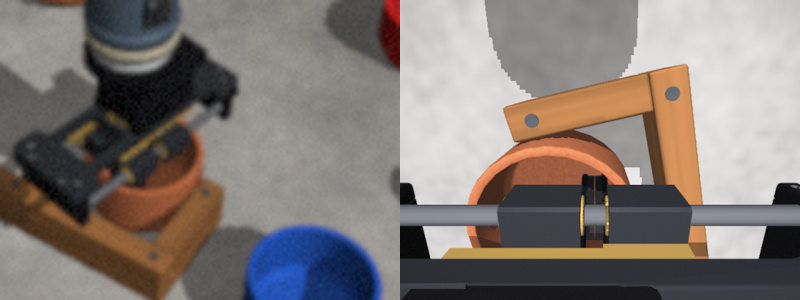

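The scene and wrist views show the pot upright, against or near the short batten, with about 25 mm still to go to the long one. I push along fence +x, slowly.

Request:
send_rows(
  rows=[
    {"travel": [0.1, 0.6, 0], "rot": [0, 0, 0], "jaw": 0},
    {"travel": [0.1, 0.6, 0], "rot": [0, 0, 0], "jaw": 0},
    {"travel": [0.1, 0.6, 0], "rot": [0, 0, 0], "jaw": 0},
    {"travel": [0.1, 0.3, 0], "rot": [0, 0, 0], "jaw": 0},
    {"travel": [0, 0, 0], "rot": [0, 0, 0], "jaw": 0},
  ],
)

```text
clock: 4.95
ee_pos: [675.4, 161.1, 197.8]
ee_rot: [0.0, 0.707, 0.707, 0.0]
ft_force: [-0.3, -1.2, -1.6]
grip_width: 0.01
```

Request:
send_rows(
  rows=[
    {"travel": [0, 0.2, 0], "rot": [0, 0, 0], "jaw": 0},
    {"travel": [0.1, 0.2, 0], "rot": [0, 0, 0], "jaw": 0},
    {"travel": [0, 0.2, 0], "rot": [0, 0, 0], "jaw": 0},
    {"travel": [0, 0, 0], "rot": [0, 0, 0], "jaw": 0},
  ],
)

```text
clock: 5.45
ee_pos: [679.1, 161.8, 197.4]
ee_rot: [-0.002, 0.707, 0.707, -0.003]
ft_force: [-7.8, -3.0, 5.5]
grip_width: 0.006
```

Request:
send_rows(
  rows=[
    {"travel": [0, 0.2, 0], "rot": [0, 0, 0], "jaw": 0},
    {"travel": [0, 0, 0], "rot": [0, 0, 0], "jaw": 0},
    {"travel": [0, 0, 0], "rot": [0, 0, 0], "jaw": 0},
  ],
)

```text
clock: 5.82
ee_pos: [680.0, 161.9, 197.3]
ee_rot: [-0.003, 0.707, 0.707, -0.005]
ft_force: [-13.1, -2.1, 7.6]
grip_width: 0.008
```

Request:
send_rows(
  rows=[
    {"travel": [-0.2, -1.0, 0], "rot": [0, 0, 0], "jaw": 0},
    {"travel": [1.0, -0.2, 0], "rot": [0, 0, 0], "jaw": 0},
    {"travel": [0.6, -0.1, 0], "rot": [0, 0, 0], "jaw": 0},
    {"travel": [0.2, 0, 0], "rot": [0, 0, 0], "jaw": 0},
    {"travel": [0, 0, 0], "rot": [0, 0, 0], "jaw": 0},
    {"travel": [0, 0, 0], "rot": [0, 0, 0], "jaw": 0},
  ],
)

```text
clock: 6.58
ee_pos: [670.4, 176.0, 197.9]
ee_rot: [0.001, 0.708, 0.707, -0.002]
ft_force: [-3.3, -5.4, 3.0]
grip_width: 0.004
```

```bash
python3 - <<'E'
from h import *
import pickle
c=optics.get_image("wrist"); pickle.dump(c,open("w1.pkl","wb"));cv2.imwrite("pics/w1.png",c["img"])
s=arm.get_state();print(np.round(s["ee_pos"],1),np.round(s["ft_force"],1))
E
```

```text
[670.4 176.  197.9] [-1.6 -5.9  2.8]
```

View pics/w1.png

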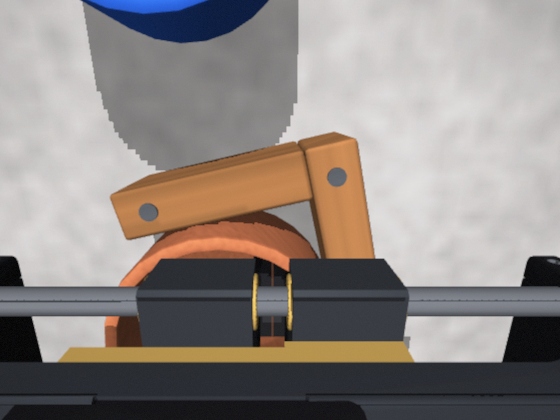

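The wrist view shows the pot rim close to both inner faces: the short batten's inner edge runs (125,238)->(312,195), and the pot reaches it at about (215,215). I press further.

Request:
send_rows(
  rows=[
    {"travel": [0.2, 0, 0], "rot": [0, 0, 0], "jaw": 0},
    {"travel": [0.2, 0, 0], "rot": [0, 0, 0], "jaw": 0},
    {"travel": [0, 0, 0], "rot": [0, 0, 0], "jaw": 0},
    {"travel": [0, 0, 0], "rot": [0, 0, 0], "jaw": 0},
  ],
)

```text
clock: 7.12
ee_pos: [670.7, 177.1, 197.9]
ee_rot: [0.002, 0.708, 0.706, -0.003]
ft_force: [-3.8, -10.6, 5.2]
grip_width: 0.002
```

Request:
send_rows(
  rows=[
    {"travel": [0.2, 0.2, 0], "rot": [0, 0, 0], "jaw": 0},
    {"travel": [0.2, 0.2, 0], "rot": [0, 0, 0], "jaw": 0},
    {"travel": [0, 0, 0], "rot": [0, 0, 0], "jaw": 0},
    {"travel": [0, 0, 0], "rot": [0, 0, 0], "jaw": 0},
  ],
)

```text
clock: 7.62
ee_pos: [672.7, 178.5, 197.7]
ee_rot: [0.001, 0.709, 0.705, -0.009]
ft_force: [-12.8, -18.0, 12.7]
grip_width: 0.004
```

Request:
send_rows(
  rows=[
    {"travel": [-1.0, -1.0, 0], "rot": [0, 0, 0], "jaw": 0},
    {"travel": [-1.2, -1.0, 0], "rot": [0, 0, 0], "jaw": 0},
    {"travel": [0, 0, -3], "rot": [0, 0, 0], "jaw": 0},
    {"travel": [0, 0, -4], "rot": [0, 0, 0], "jaw": 0},
    {"travel": [0, 0, -4], "rot": [0, 0, 0], "jaw": 0},
    {"travel": [0, 0, 0], "rot": [0, 0, 0], "jaw": 0},
  ],
)

```text
clock: 8.38
ee_pos: [655.0, 165.3, 312.0]
ee_rot: [0.002, 0.707, 0.708, 0.004]
ft_force: [-0.4, 0.8, 0.2]
grip_width: -0.002
```

Request:
send_rows(
  rows=[
    {"travel": [-3.6, -2.4, 0], "rot": [0, 0, 0], "jaw": 0},
    {"travel": [-3.6, -2.4, 0], "rot": [0, 0, 0], "jaw": 0},
    {"travel": [-3.6, -2.4, 0], "rot": [0, 0, 0], "jaw": 0},
    {"travel": [-3.6, -2.4, 0], "rot": [0, 0, 0], "jaw": 0},
    {"travel": [-3.6, -2.4, 0], "rot": [0, 0, 0], "jaw": 0},
    {"travel": [-3.6, -2.4, 0], "rot": [0, 0, 0], "jaw": 0},
    {"travel": [-3.6, -2.4, 0], "rot": [0, 0, 0], "jaw": 0},
    {"travel": [-3.6, -2.4, 0], "rot": [0, 0, 0], "jaw": 0},
  ],
)

```text
clock: 9.38
ee_pos: [460.9, -124.5, 307.0]
ee_rot: [-0.0, 0.707, 0.708, -0.0]
ft_force: [0.5, -0.5, 0.4]
grip_width: 0.007
```

```bash
python3 - <<'E'
from h import *
for n in ("scene","side"):
    c=optics.get_image(n); cv2.imwrite(f"pics/c_{n}.png",c["img"])
    if n=="scene": A=c["img"][180:320,150:350]
    else: B=c["img"][140:280,150:350]
cv2.imwrite("pics/c.png",np.vstack([cv2.resize(x,(428,300),interpolation=cv2.INTER_CUBIC) for x in(A,B)]))
s=arm.get_state();print(s["clock"],np.round(s["ee_pos"],1),np.round(s["ee_rot"],3),np.round(s["ft_force"],1))
E
```

```text
9.475 [ 459.1 -127.4  306.8] [-0.001  0.709  0.705 -0.002] [ 1.   1.  -0.1]
```

View pics/c.png

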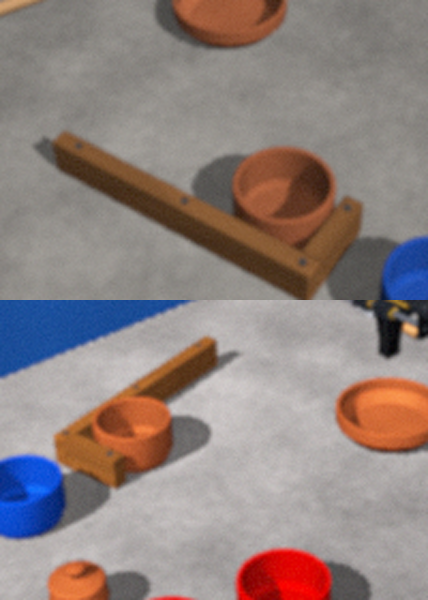

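The view shows the pot seated in the corner against both battens and the dish still free. I descend into the dish and draw it over.

Request:
send_rows(
  rows=[
    {"travel": [0, 0, 3], "rot": [0, 0, 0], "jaw": 0},
    {"travel": [0, 0, 3], "rot": [0, 0, 0], "jaw": 0},
    {"travel": [0, 0, 2.7], "rot": [0, 0, 0], "jaw": 0},
    {"travel": [0, 0, 2.2], "rot": [0, 0, 0], "jaw": 0},
    {"travel": [0, 0, 0], "rot": [0, 0, 0], "jaw": 0},
    {"travel": [0, 0, 0], "rot": [0, 0, 0], "jaw": 0},
  ],
)

```text
clock: 10.22
ee_pos: [462.4, -123.5, 199.1]
ee_rot: [0.0, 0.707, 0.707, 0.0]
ft_force: [-1.5, 0.9, 0.4]
grip_width: 0.005
```

Request:
send_rows(
  rows=[
    {"travel": [1.0, 1.4, 0], "rot": [0, 0, 0], "jaw": 0},
    {"travel": [1.2, 1.6, 0], "rot": [0, 0, 0], "jaw": 0},
    {"travel": [1.2, 1.6, 0], "rot": [0, 0, 0], "jaw": 0},
    {"travel": [1.2, 1.6, 0], "rot": [0, 0, 0], "jaw": 0},
    {"travel": [1.2, 1.6, 0], "rot": [0, 0, 0], "jaw": 0},
    {"travel": [1.2, 1.6, 0], "rot": [0, 0, 0], "jaw": 0},
    {"travel": [1.2, 1.6, 0], "rot": [0, 0, 0], "jaw": 0},
    {"travel": [1.2, 1.6, 0], "rot": [0, 0, 0], "jaw": 0},
  ],
)

```text
clock: 11.22
ee_pos: [588.6, -29.6, 199.0]
ee_rot: [-0.0, 0.707, 0.707, -0.001]
ft_force: [-4.6, -3.5, 6.4]
grip_width: 0.006
```

Request:
send_rows(
  rows=[
    {"travel": [1.2, 1.6, 0], "rot": [0, 0, 0], "jaw": 0},
    {"travel": [1.2, 1.6, 0], "rot": [0, 0, 0], "jaw": 0},
    {"travel": [1.2, 1.6, 0], "rot": [0, 0, 0], "jaw": 0},
    {"travel": [1.2, 1.6, 0], "rot": [0, 0, 0], "jaw": 0},
    {"travel": [1.0, 1.4, 0], "rot": [0, 0, 0], "jaw": 0},
    {"travel": [0, 0, 0], "rot": [0, 0, 0], "jaw": 0},
  ],
)

```text
clock: 11.98
ee_pos: [667.4, 30.3, 199.0]
ee_rot: [0.0, 0.706, 0.708, 0.001]
ft_force: [-0.6, -0.9, 1.0]
grip_width: 0.007
```

```bash
python3 - <<'E'
from h import *
S=optics.get_image("scene")["img"];W=optics.get_image("wrist")["img"]
r=lambda i:cv2.resize(i,(400,300),interpolation=cv2.INTER_CUBIC)
cv2.imwrite("pics/d.png",np.hstack([r(S[190:310,170:330]),r(W)]))
s=arm.get_state();print(s["clock"],np.round(s["ee_pos"],1),np.round(s["ft_force"],1))
E
```

```text
12.075 [666.3  29.2 198.5] [-0.9 -0.5  0.1]
```

View pics/d.png

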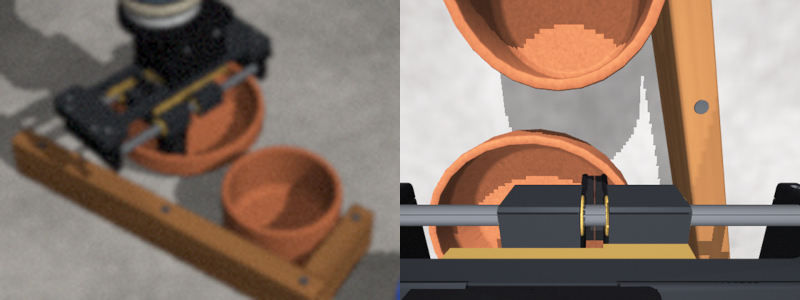

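The dish is about 30 mm from the long batten and about 20 mm from the pot. I continue in small steps.

Request:
send_rows(
  rows=[
    {"travel": [0.5, 0.7, 0], "rot": [0, 0, 0], "jaw": 0},
    {"travel": [0.5, 0.7, 0], "rot": [0, 0, 0], "jaw": 0},
    {"travel": [0.4, 0.7, 0], "rot": [0, 0, 0], "jaw": 0},
    {"travel": [0.3, 0.5, 0], "rot": [0, 0, 0], "jaw": 0},
    {"travel": [0.1, 0.3, 0], "rot": [0, 0, 0], "jaw": 0},
    {"travel": [0, 0, 0], "rot": [0, 0, 0], "jaw": 0},
  ],
)

```text
clock: 12.82
ee_pos: [695.3, 46.3, 198.8]
ee_rot: [0.0, 0.707, 0.707, 0.0]
ft_force: [-1.1, -0.6, 0.3]
grip_width: 0.005
```

Request:
send_rows(
  rows=[
    {"travel": [0.1, 0.3, 0], "rot": [0, 0, 0], "jaw": 0},
    {"travel": [0.1, 0.3, 0], "rot": [0, 0, 0], "jaw": 0},
    {"travel": [0, 0.2, 0], "rot": [0, 0, 0], "jaw": 0},
    {"travel": [0, 0, 0], "rot": [0, 0, 0], "jaw": 0},
  ],
)

```text
clock: 13.32
ee_pos: [703.1, 48.1, 198.8]
ee_rot: [-0.0, 0.707, 0.707, 0.0]
ft_force: [-2.3, -1.5, 0.6]
grip_width: 0.003
```

Request:
send_rows(
  rows=[
    {"travel": [0, 0.2, 0], "rot": [0, 0, 0], "jaw": 0},
    {"travel": [0.1, 0.2, 0], "rot": [0, 0, 0], "jaw": 0},
    {"travel": [0, 0.2, 0], "rot": [0, 0, 0], "jaw": 0},
    {"travel": [0, 0, 0], "rot": [0, 0, 0], "jaw": 0},
  ],
)

```text
clock: 13.82
ee_pos: [706.6, 48.9, 198.2]
ee_rot: [-0.003, 0.707, 0.707, -0.004]
ft_force: [-11.3, -1.1, 8.2]
grip_width: 0.007
```

Contact with the long batten shows at about 11 N. I shift the finger inside the dish, then push along fence +y toward the pot.

Request:
send_rows(
  rows=[
    {"travel": [-0.3, -1.2, 0], "rot": [0, 0, 0], "jaw": 0},
    {"travel": [-0.3, -1.3, 0], "rot": [0, 0, 0], "jaw": 0},
    {"travel": [1.2, -0.3, 0], "rot": [0, 0, 0], "jaw": 0},
    {"travel": [1.2, -0.3, 0], "rot": [0, 0, 0], "jaw": 0},
    {"travel": [0.5, -0.1, 0], "rot": [0, 0, 0], "jaw": 0},
    {"travel": [0.3, -0.1, 0], "rot": [0, 0, 0], "jaw": 0},
    {"travel": [0, 0, 0], "rot": [0, 0, 0], "jaw": 0},
  ],
)

```text
clock: 14.7
ee_pos: [676.3, 74.5, 198.9]
ee_rot: [0.0, 0.707, 0.707, -0.0]
ft_force: [-0.2, -2.6, 1.9]
grip_width: 0.003
```

Request:
send_rows(
  rows=[
    {"travel": [0.3, 0, 0], "rot": [0, 0, 0], "jaw": 0},
    {"travel": [0.3, -0.1, 0], "rot": [0, 0, 0], "jaw": 0},
    {"travel": [0.2, 0, 0], "rot": [0, 0, 0], "jaw": 0},
    {"travel": [0, 0, 0], "rot": [0, 0, 0], "jaw": 0},
  ],
)

```text
clock: 15.2
ee_pos: [675.6, 77.9, 198.8]
ee_rot: [0.003, 0.708, 0.706, -0.002]
ft_force: [-0.3, -10.5, 2.3]
grip_width: 0.007
```

Request:
send_rows(
  rows=[
    {"travel": [0.2, 0.2, 0], "rot": [0, 0, 0], "jaw": 0},
    {"travel": [0.2, 0.2, 0], "rot": [0, 0, 0], "jaw": 0},
    {"travel": [0, 0, 0], "rot": [0, 0, 0], "jaw": 0},
    {"travel": [0, 0, 0], "rot": [0, 0, 0], "jaw": 0},
  ],
)

```text
clock: 15.7
ee_pos: [677.7, 79.1, 198.4]
ee_rot: [0.001, 0.709, 0.705, -0.007]
ft_force: [-6.8, -16.2, 8.1]
grip_width: 0.003
```

Both directions now resist. I back off, lift and check.

Request:
send_rows(
  rows=[
    {"travel": [-1.0, -0.8, 0], "rot": [0, 0, 0], "jaw": 0},
    {"travel": [-1.5, -0.8, 0], "rot": [0, 0, 0], "jaw": 0},
    {"travel": [0, 0, -3], "rot": [0, 0, 0], "jaw": 0},
    {"travel": [0, 0, -4], "rot": [0, 0, 0], "jaw": 0},
    {"travel": [-3, -4, -3], "rot": [0, 0, 0], "jaw": 0},
    {"travel": [-3, -5, 0], "rot": [0, 0, 0], "jaw": 0},
    {"travel": [-3, -5, 0], "rot": [0, 0, 0], "jaw": 0},
    {"travel": [-3, -5, 0], "rot": [0, 0, 0], "jaw": 0},
  ],
)

```text
clock: 16.7
ee_pos: [471.1, -58.0, 298.8]
ee_rot: [-0.0, 0.707, 0.708, 0.001]
ft_force: [-0.3, 0.2, -0.4]
grip_width: 0.008
```

```bash
python3 - <<'E'
from h import *
import pickle
im=[]
for n,(x,y) in (("scene",(170,190)),("side",(160,135))):
    c=optics.get_image(n); pickle.dump(c,open(n+"2.pkl","wb")); im.append(cv2.resize(c["img"][y:y+130,x:x+175],(400,297),interpolation=cv2.INTER_CUBIC))
cv2.imwrite("pics/e.png",np.hstack(im))
s=arm.get_state();print(s["clock"],np.round(s["ee_pos"],1),np.round(s["ft_force"],1))
E
```

```text
16.8 [467.3 -60.5 297.9] [ 0.5 -0.2  0.4]
```

View pics/e.png

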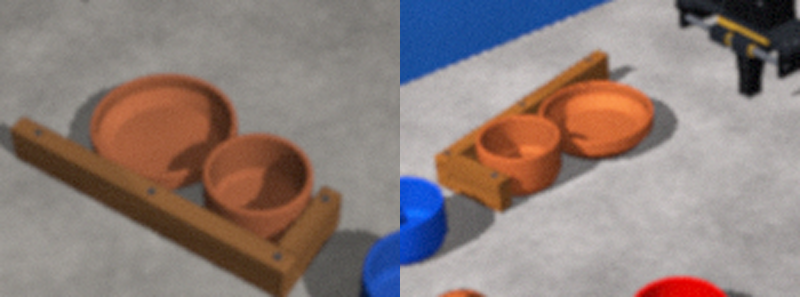

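The pot sits in the corner, and the dish lies beside it against the long batten in both views. I verify numerically from the rim arcs.

```bash
python3 - <<'E' 2>/dev/null
from h import *
import pickle
def arc(c,x0,x1,y0,z,r):
    m=mask(c["img"]); P=[]
    for x in range(x0,x1):
        y=np.nonzero(m[y0:,x])[0]
        if len(y): P.append(ray(c,x,y0+y[0]-.5,z)[:2])
    P=np.array(P); f=lambda p:np.hypot(*(P-p).T)-r
    o=(-c["R"].T@c["t"])[:2]; d=o-P.mean(0); d/=np.linalg.norm(d)
    q=least_squares(f,P.mean(0)+d*r*.6,loss="soft_l1",f_scale=1.5); return q.x,np.abs(f(q.x)).mean()
S=pickle.load(open("scene2.pkl","rb"));D=pickle.load(open("side2.pkl","rb"))
th=np.radians(90-76.9); ex=np.array([np.cos(th),np.sin(th)]);ey=np.array([-ex[1],ex[0]])
for nm,C in (("sceneC",np.array([689.9,218.6])),("meanC",np.array([687,220.]))):
    for n,a in (("pot",(S,266,305,240,60,52)),("dish",(S,213,268,218,40,75)),("dish side",(D,232,270,165,40,75)),("pot side",(D,200,229,180,60,52))):
        p,e=arc(*a); print(nm,n,p.round(1),"res",e.round(2),"f",((p-C)@np.c_[ex,ey]).round(1))
E
```

```text
sceneC pot [650.4 154.1] res 6.83 f [-53.1 -53.9]
sceneC dish [658.2  29.6] res 0.92 f [ -73.7 -176.9]
sceneC dish side [700.   24.8] res 5.57 f [ -34.1 -191.1]
sceneC pot side [660.9 126.1] res 1.75 f [-49.2 -83.6]
meanC pot [650.4 154.1] res 6.83 f [-50.6 -55.9]
meanC dish [658.2  29.6] res 0.92 f [ -71.2 -178.9]
meanC dish side [700.   24.8] res 5.57 f [ -31.6 -193.1]
meanC pot side [660.9 126.1] res 1.75 f [-46.7 -85.6]
```

Some column windows mixed objects together (high residuals), so I redo those with clean ranges.

```bash
python3 - <<'E' 2>/dev/null
from h import *
import pickle
def arc(c,x0,x1,y0,z,r):
    m=mask(c["img"]); P=[]
    for x in range(x0,x1):
        y=np.nonzero(m[y0:,x])[0]
        if len(y): P.append(ray(c,x,y0+y[0]-.5,z)[:2])
    P=np.array(P); f=lambda p:np.hypot(*(P-p).T)-r
    o=(-c["R"].T@c["t"])[:2]; d=o-P.mean(0); d/=np.linalg.norm(d)
    q=least_squares(f,P.mean(0)+d*r*.6,loss="soft_l1",f_scale=1.5); return q.x,np.abs(f(q.x)).mean()
S=pickle.load(open("scene2.pkl","rb"));D=pickle.load(open("side2.pkl","rb"))
th=np.radians(13.1); ex=np.array([np.cos(th),np.sin(th)]);ey=np.array([-ex[1],ex[0]])
r={}
for n,a in (("pot",(S,276,304,240,60,52)),("dish",(S,213,268,215,40,75)),("dish side",(D,254,270,165,40,75))):
    p,e=arc(*a); r[n]=p; print(n,p.round(1),"res",e.round(2),"f scene/mean",((p-[689.9,218.6])@np.c_[ex,ey]).round(1),((p-[687,220])@np.c_[ex,ey]).round(1))
print("dist",np.linalg.norm(r["pot"]-r["dish"]))
for n,a,z in (("jar",(425,283),40),): print(rim(S,*a,z,34))
E
```

```text
pot [649.8 157. ] res 0.79 f scene/mean [-53.  -50.9] [-50.5 -52.9]
dish [658.2  29.6] res 0.92 f scene/mean [ -73.7 -176.9] [ -71.2 -178.9]
dish side [656.6  30.3] res 1.26 f scene/mean [ -75.1 -175.9] [ -72.6 -177.9]
dist 127.7100284757476
(array([428.7, 380.8]), np.float64(0.8), [410, 263, 33, 34, 878])
```

All checks fall in tolerance, and the arm is clear.

```bash
python3 -c "
from plant import arm
print(arm.hand_in())"
```

```text
the job is handed in; nothing more can be done
None
```

The pot is in the corner of the L-stop touching both battens, and the dish is beside it touching the long batten and the pot. I handed the job in at about 17 s; no verdict is reported. I moved both by sliding them with the closed fingertips inside. I pressed until both contacts resisted, at wrist forces of at most about 25 N, then lifted clear.

| Last check | Measured | Target |
|---|---|---|
| Pot in fence frame | about (-53, -51) mm | -58 to -40 mm in both x and y |
| Dish in fence frame | about (-74, -177) mm | x -81 to -60 mm, y below -100 mm |
| Pot to dish distance | 127.7 mm | below 133 mm (127 is contact) |
| Jar, from its start position | unmoved to 0.3 mm | within 30 mm |

- **Fence position:** The two cameras disagreed by about 3 mm on where the fence lies. Both readings keep every value in tolerance.
- **Bad fits:** My first rim fits of the final scene for the pot (both views) and for the dish in the side view mixed pixels from other objects. I refitted the pot from the scene view and the dish from the side view. I did not refit the pot in the side view, so its position rests on the scene camera alone.
- **Not measured:** I did not measure the cup and brush again at the end. The arm never went near them.

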